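# Return three pieces to their own ware boards

### The job

Three small pieces stand on the wrong ware boards. Put each one upright in the middle of the ring on the board whose raised block carries the same kind of piece as a fixed sample (fish to fish, moth to moth, cone to cone). To make room, park a piece in the ring of the board without a sample, and clear it again; never lay a piece on the bench, do not turn a piece over, and leave the tape roll and the slip bulb where they are.

Things in the scene. Friction and masses are not known exactly. Their poses are not given: they have to be found in the camera images.
- fish: the loose clay fish (plump pendant with scalloped fins), grey-brown, firm, 51 x 48 x 16 mm, 26 g, lying flat. Origin: centre of its underside, z up. Narrowest, and steady to grip with the fingers closing along the line 115 degrees from its x axis (counted from x towards y): 42 mm wide there, middle of the grip at x 2, y 4 mm. At the start it lies in the ring of the cone's board.
- moth: the loose clay moth (flat, spread wings), grey-brown, firm, 59 x 66 x 12 mm, 12 g, lying flat. Origin: centre of its underside, z up. Narrowest, and steady to grip with the fingers closing along its body, the line 30 degrees from its x axis (counted from x towards y): 50 mm wide there, middle of the grip at x -6, y -7 mm. At the start it lies in the ring of the fish's board.
- cone: the loose cone stopper of white bisque: round, standing on its wide end, 20 mm across at the foot, slightly narrower at the top, 39 mm tall, 12 g. Origin: centre of its underside, z up. At the start it stands in the ring of the moth's board.
- board_fish: fixed pale plywood ware board, the fish's own; flat top 18 mm above the bench. Origin: at bench level under the centre of the dark ring drawn on it (80 mm across); the board spans x -47 to 115, y +-46 mm. At its +x end a dark wooden block (x 63 to 111, y +-40, 8 mm high) with a clay fish, 17 mm high, fixed on it as the sample: not to be moved.
- board_moth: fixed pale plywood ware board, the moth's own; flat top 18 mm above the bench. Origin: at bench level under the centre of the dark ring drawn on it (80 mm across); the board spans x -47 to 115, y +-46 mm. At its +x end a dark wooden block (x 63 to 111, y +-40, 8 mm high) with a clay moth, 11 mm high, fixed on it as the sample: not to be moved.
- board_cone: fixed pale plywood ware board, the cone's own; flat top 18 mm above the bench. Origin: at bench level under the centre of the dark ring drawn on it (80 mm across); the board spans x -47 to 115, y +-46 mm. At its +x end a dark wooden block (x 63 to 111, y +-40, 8 mm high) with a white cone, 39 mm high, fixed on it as the sample: not to be moved.
- board_spare: fixed pale plywood ware board, for parking; flat top 18 mm above the bench. Origin: at bench level under the centre of the dark ring drawn on it (80 mm across); the board spans x -47 to 115, y +-46 mm. The only one without block and sample; its ring is empty at the start.
- tape_roll_by: bystander: loose roll of cream masking tape lying flat on the wooden table between the boards and the robot, 104 mm across, 25 mm high. Origin: centre of its underside.
- bulb: bystander: small white slip-trailer bulb with a thin upright needle, loose, standing behind the boards, 34 mm across, 58 mm high. Origin: centre of its underside.

How it is judged:
By the outcome, as a careful person would: the job done as asked, in the order asked, and still so for the second after the job is handed in, with the robot touching nothing.
It also fails if it takes over 117 s, if anything falls off the work surface, if the arm or the gripper's body presses on something with over 40 N, if the wrist force passes 120 N, or if a joint passes its speed limit or range.

### The arm

A 7-joint arm with a two-finger parallel gripper is mounted at the origin on the work surface; the furniture and walls round the work are solid. World frame = base frame: x ahead of the robot, y to its left, z up, the work surface at z = 0. Lengths are in m, angles in rad, forces in N, time in s.
With the tool pointing down it reaches from about 0.4 to 0.85 m from the base axis. Payload 4.5 kg.
Tool frame: the origin (TCP) lies between the finger pads; the fingertips stand 8 mm ahead of it and the grasp point (between the pads) lies 11 mm behind it; z points along the fingers, y is the line along which they close (so a half turn about z gives the same grasp; the last joint's range is limited). The gripper opens to 85 mm and grips with 20 to 120 N. Pads are 22 mm wide; open, the fingers measure 114 mm over their backs; the gripper's body (76 mm by 85 mm) begins 54 mm behind the grasp point. The pads swing forward as they close: fully open they stand 13 mm farther back than shut.
Start: joints at [0.034, 0.689, -0.195, 1.565, 0.157, 0.902, -0.215], TCP at [0.625, 0, 0.239] pointing down, gripper open.
Joint ranges: [-3.01, 3.01], [-0.46, 2.08], [-1.47, 1.51], [0.13, 2.56], [-1, 4.14], [0.04, 2.09], [-2.66, 2.66]. Speed limits (rad/s): [2.57, 2.57, 3.14, 3.14, 3.14, 3.14, 3.14].

### API

Orientations are given as a unit quaternion [w, x, y, z].
In Python, from workcell import move_pose, move_linear, move_joints, grip, hold, ik, capture, Unreachable, finish_job, current_time_s, current_q, current_joint_velocities, current_joint_efforts, current_tool_pos, current_tool_rot, current_wrist_force, current_ft_torque, current_width, current_gripper_force gives the robot as it stands. Calls block until the motion is done:
- move_pose(position, orientation): joint-space move of the TCP to a pose.
- move_linear(position, ori=None, vel=0.15, f_stop=None): straight line of the TCP; ori=None keeps the orientation; vel is the mean speed in m/s. With f_stop (N) it stops when the force on the tool has changed by that much, and returns True; else False.
- move_joints(angles): joint-space move.
- grip(opening, grasp_force=None): finger opening in m; grasp_force is the grip in N (None keeps the last); returns when the fingers have stopped.
- hold(seconds).
- ik(position, orientation): joint angles nearest the present ones, or None.
- capture(name): name is "scene" or "side" or "wrist"; returns a dict with "color" (384x512x3 uint8, red, green, blue), "camera_matrix" (3x3 intrinsics, pixels), "D" ([k1, k2, p1, p2, k3] as OpenCV has them; the pictures are not rectified), "world_from_camera" (4x4, takes a point from camera to world coordinates); the wrist camera has in their place "hand_eye" (4x4, takes a point from camera to tool coordinates, whose origin is the TCP and whose axes are the flange's). Camera axes: x right, y down, z forward; pixel columns grow to the right and rows downward; lengths in m; the calibration is good to about 2 mm. A picture is of the moment at which its call begins: read the wrist's pose just before it. There is no depth.
A pose or a line that the arm cannot do raises Unreachable and nothing moves.
- finish_job(): hands the job in; it is judged then, once.
Readings, each from a call of its own:
- current_time_s(): time.
- current_q(): joint angles.
- current_joint_velocities(): joint speeds.
- current_joint_efforts(): joint torques, N m.
- current_tool_pos(): TCP position.
- current_tool_rot(): TCP orientation.
- current_wrist_force(): force on the tool from outside, world axes, zero at the start.
- current_ft_torque(): the same for the moment, N m.
- current_width(): finger opening in m.
- current_gripper_force(): force on a finger pad.
Only numpy, scipy, OpenCV 4.12 (cv2) and the standard library are available. Lean on these libraries where they do the work, as an engineer would, in place of code of your own. Each camera call takes 0.05 s, during which the arm holds its last target. There are 200 camera calls.

## Working session

There is one attempt and no reset: what is moved stays moved. The work goes in short steps, each a Python script; the robot and the scene stay as the last script left them, time stands still between calls to the robot, and variables do not carry over. Pictures are saved under pics/ and viewed, at most 14 in all, crops included, and the job is handed in when it is done.

```bash
ls; mkdir -p pics; python3 - <<'E'
from workcell import *
import cv2,pickle
d={}
for n in("scene","side","wrist"):
    c=capture(n); d[n]=c; cv2.imwrite(f"pics/{n}0.png",c["color"][...,::-1])
    print(n,c["camera_matrix"].tolist(),c["D"],c.get("world_from_camera",c.get("hand_eye")).round(4).tolist() if hasattr(c.get("world_from_camera",c.get("hand_eye")),'round') else c.get("world_from_camera"))
print(current_tool_pos(),current_tool_rot(),current_width(),current_time_s())
import numpy as np
cv2.imwrite("pics/side0b.png",cv2.resize(d["side"]["color"][...,::-1],None,fx=1.5,fy=1.5))
cv2.imwrite("pics/scene0b.png",cv2.resize(d["scene"]["color"][...,::-1],None,fx=1.5,fy=1.5))
E
```

```text
pics
scene [[420.0367556054812, 0.0, 252.8109047131427], [0.0, 420.0367556054812, 188.2727024397527], [0.0, 0.0, 1.0]] [-0.07610186  0.          0.          0.          0.        ] [[-0.7023, -0.5333, 0.4716, 0.1298], [-0.7119, 0.5311, -0.4596, 0.4388], [-0.0054, -0.6585, -0.7526, 0.7724], [0.0, 0.0, 0.0, 1.0]]
side [[453.70205092179805, 0.0, 258.87978433737425], [0.0, 453.70205092179805, 194.39310113064965], [0.0, 0.0, 1.0]] [0.00030165 0.         0.         0.         0.        ] [[-0.9705, -0.1361, 0.199, 0.3872], [-0.2402, 0.4772, -0.8453, 0.8473], [0.0201, -0.8682, -0.4958, 0.5778], [0.0, 0.0, 0.0, 1.0]]
wrist [[330.80845186936375, 0.0, 257.5769792715834], [0.0, 330.80845186936375, 193.19502856274738], [0.0, 0.0, 1.0]] [0.02268459 0.         0.         0.         0.        ] [[0.0, -0.9442, -0.3293, 0.0855], [1.0, -0.0, 0.0001, 0.0003], [-0.0001, -0.3293, 0.9442, -0.136], [0.0, 0.0, 0.0, 1.0]]
[ 6.24508159e-01 -4.30086573e-05  2.38659608e-01] [-4.81540332e-04  7.07097602e-01  7.07115585e-01 -5.47082886e-04] 0.08541471662870398 0.15
```

View pics/scene0b.png

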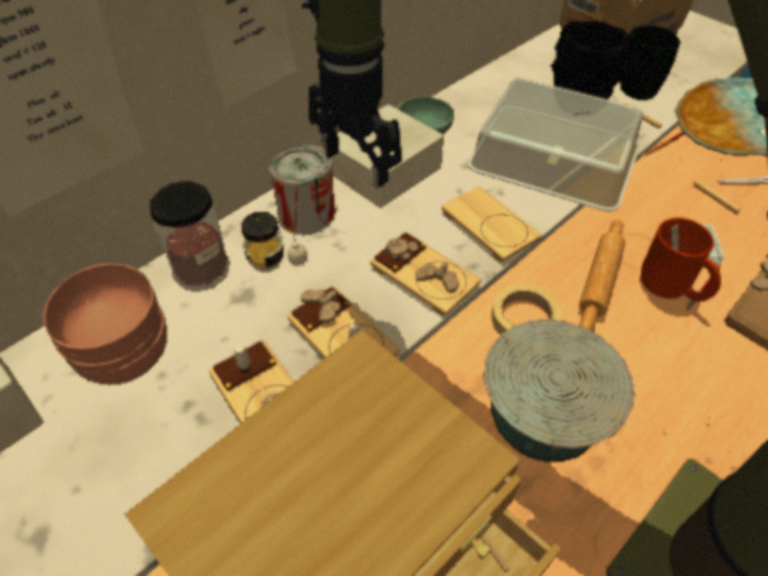

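View pics/side0b.png

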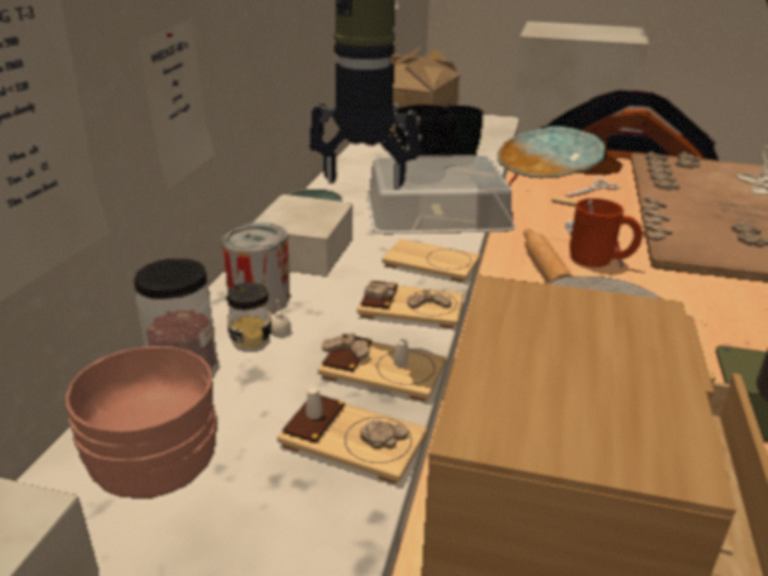

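View pics/wrist0.png

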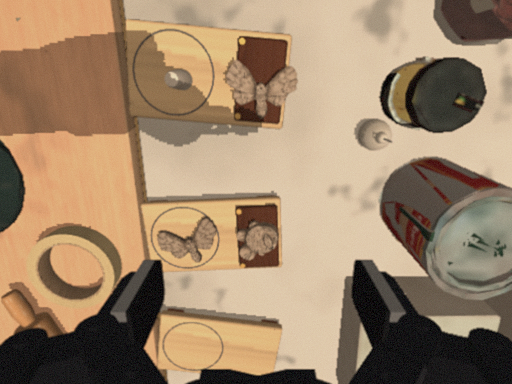

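The wrist view shows the boards ordered cone (+y), moth, fish, spare. In it, the moth ring is at about (173,72), the fish ring at (187,238) and the spare ring at (193,345). A wooden chest stands close to the cone board on the near side, so I'll triangulate it before moving.

```bash
cat > h.py <<'E'
from workcell import *
import numpy as np, cv2
from scipy.spatial.transform import Rotation as R
def rot(q): return R.from_quat([q[1],q[2],q[3],q[0]]).as_matrix()
def wcam(name):
    """capture with world pose W filled in"""
    p,q=np.array(current_tool_pos()),current_tool_rot()
    c=capture(name)
    if name=="wrist":
        T=np.eye(4);T[:3,:3]=rot(q);T[:3,3]=p;c["W"]=T@c["hand_eye"]
    else:c["W"]=np.array(c["world_from_camera"])
    return c
def ray(c,px):
    u=cv2.undistortPoints(np.array(px,float).reshape(-1,1,2),c["camera_matrix"],c["D"])[:,0]
    d=np.c_[u,np.ones(len(u))]@c["W"][:3,:3].T
    return c["W"][:3,3],d
def plane(c,px,z):
    o,d=ray(c,px); return o+d*((z-o[2])/d[:,2])[:,None]
def tri(c1,p1,c2,p2):
    o1,d1=ray(c1,p1);o2,d2=ray(c2,p2);d1=d1[0];d2=d2[0]
    t=np.linalg.lstsq(np.c_[d1,-d2],o2-o1,rcond=None)[0]
    a,b=o1+d1*t[0],o2+d2*t[1]
    return (a+b)/2,np.linalg.norm(a-b)
def proj(c,P):
    Wi=np.linalg.inv(c["W"]);P=np.atleast_2d(P)
    return cv2.projectPoints(P.astype(float),cv2.Rodrigues(Wi[:3,:3])[0],Wi[:3,3],c["camera_matrix"],c["D"])[0][:,0]
def down(yaw):
    """tool down, finger closing line (tool y) at world angle yaw"""
    y=np.array([np.cos(yaw),np.sin(yaw),0]);z=np.array([0,0,-1.]);x=np.cross(y,z)
    q=R.from_matrix(np.c_[x,y,z]).as_quat();return np.array([q[3],*q[:3]])
E
python3 - <<'E'
from h import *
s,d=wcam("scene"),wcam("side")
for a,b in(((370,335),(475,278)),((128,515),(430,460)),((517,468),(683,300))):
    p,e=tri(s,np.array(a)/1.5,d,np.array(b)/1.5);print(p.round(3),round(e,4))
for n,z,p in(("bulbneedle",.058,(297,240)),):print(plane(s,np.array(p)/1.5,z))
for i,p in enumerate(([.6,.1,.33],[.6,.28,.33])):
    print(ik(p,down(0)))
E
```

```text
[0.445 0.149 0.2  ] 0.0093
[0.444 0.457 0.206] 0.0027
[0.224 0.17  0.219] 0.0058
[[0.7349278  0.03253792 0.058     ]]
[-0.12911325  0.57470591 -0.19741209  1.49530978  0.12095253  1.08352955
 -0.35229493]
[-0.4208694   0.6602478  -0.16884228  1.31773777  0.11203511  1.17278444
 -0.59828313]
```

```bash
python3 - <<'E'
from h import *
import pickle
out=[]
for i,p in enumerate(([.6,.1,.33],[.6,.28,.33])):
    move_pose(p,down(0)); c=wcam("wrist"); out.append(c)
    cv2.imwrite(f"pics/w{i+1}.png",cv2.resize(c["color"][...,::-1],None,fx=1.5,fy=1.5))
pickle.dump(out,open("v.pkl","wb"));print(current_time_s())
E
```

```text
1.7083
```

View pics/w1.png

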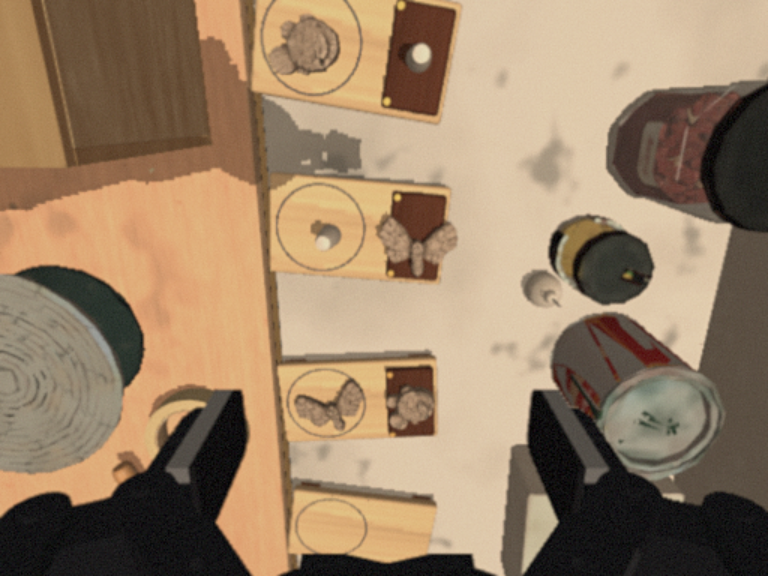

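View pics/w2.png

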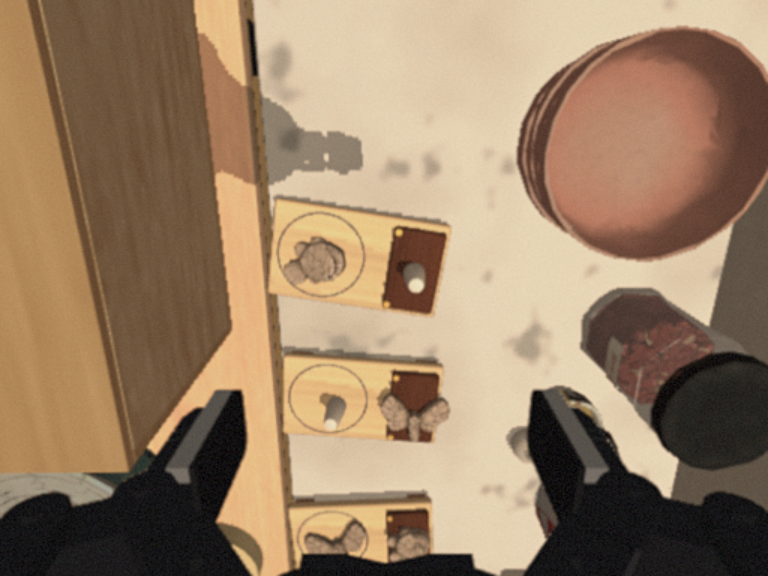

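In w1 all four rings are visible: cone ring (311,42) holding the fish, moth ring (320,227) holding the cone, fish ring (326,403) holding the moth, and spare ring (331,527), empty. In w2 the chest edge lies left of the boards. Next I'll measure boards and pieces.

```bash
cat > m.py <<'E'
from h import *
def boards(c,seeds,verbose=True):
    """seeds: approx ring world xy. returns piece contour etc"""
    hsv=cv2.cvtColor(c["color"],cv2.COLOR_RGB2HSV)
    res=[]
    for s in seeds:
        # ring: circle at z=.018, radial search for darkest pixel, then ellipse/circle fit in world
        g=cv2.cvtColor(c["color"],cv2.COLOR_RGB2GRAY).astype(np.float32)
        ctr=np.array(s,float)
        for _ in range(4):
            th=np.radians(np.arange(0,360,4));rr=np.arange(.034,.0461,.0004)
            P=np.stack([ctr[0]+np.cos(th)[:,None]*rr,ctr[1]+np.sin(th)[:,None]*rr,np.full((len(th),len(rr)),.018)],-1)
            uv=proj(c,P.reshape(-1,3)).astype(np.float32).reshape(len(th),len(rr),2)
            v=cv2.remap(g,uv[...,0],uv[...,1],cv2.INTER_LINEAR,borderValue=255)
            k=v.argmin(1);dep=np.median(v,1)-v.min(1)
            ok=(dep>15)&(k>1)&(k<len(rr)-2)
            q=P[np.arange(len(th)),k][ok][:,:2]
            for _ in range(3):
                A=np.c_[2*q,np.ones(len(q))];sol=np.linalg.lstsq(A,(q**2).sum(1),rcond=None)[0]
                r=np.sqrt(sol[2]+sol[:2]@sol[:2]);e=abs(np.linalg.norm(q-sol[:2],axis=1)-r)
                q=q[e<max(.0012,1.5*np.median(e))]
            ctr=sol[:2]
        res.append((ctr,r,len(q)))
    return res
def piece(c,ctr,z,R_=.037,sat=85):
    """largest low-saturation blob inside the ring, rays cast on plane z; returns world xy mask-contour"""
    hsv=cv2.cvtColor(c["color"],cv2.COLOR_RGB2HSV)
    th=np.linspace(0,2*np.pi,60)
    ring=proj(c,np.c_[ctr[0]+R_*np.cos(th),ctr[1]+R_*np.sin(th),np.full(60,.018)])
    m=np.zeros(hsv.shape[:2],np.uint8);cv2.fillPoly(m,[ring.round().astype(np.int32)],1)
    b=((hsv[...,1]<sat)&(m>0)).astype(np.uint8)
    cs,_=cv2.findContours(b,cv2.RETR_EXTERNAL,cv2.CHAIN_APPROX_NONE)
    k=max(cs,key=cv2.contourArea)[:,0].astype(float)
    return plane(c,k,z)[:,:2],k
def span(w,phi):
    p=w@[np.cos(phi),np.sin(phi)];return p.min(),p.max()
E
python3 - <<'E'
from m import *
import pickle
v=pickle.load(open("v.pkl","rb"))
seedpx={"cone":(1,(320,254)),"moth":(0,(320,227)),"fish":(0,(326,403)),"spare":(0,(331,527))}
for n,(i,p) in seedpx.items():
    s=plane(v[i],np.array(p)/1.5,.018)[0,:2]
    c,r,k=boards(v[i],[s])[0];print(n,s.round(4),c.round(4),round(r,4),k)
    if n in("moth",):print("  other view",boards(v[1],[s])[0])
    if n=="spare":continue
    w,_=piece(v[i],c,.018+{"cone":.006,"fish":.004,"moth":0.0}[n]);print("  blob",w.min(0).round(4),w.max(0).round(4))
    a=np.radians(np.arange(0,180,15));print("  widths",[(int(np.degrees(t)),round((span(w,t)[1]-span(w,t)[0])*1e3)) for t in a])
    cc=proj(v[i],[*c,.018])[0];hs=cv2.cvtColor(v[i]["color"],cv2.COLOR_RGB2HSV)
    x,y=cc.round().astype(int);crop=v[i]["color"][max(0,y-40):y+40,x-50:x+50,::-1]
    cr=cv2.resize(crop,(500,int(500*crop.shape[0]/100)),interpolation=cv2.INTER_CUBIC)
    _,k2=piece(v[i],c,.018);kk=((k2-[x-50,max(0,y-40)]+.5)*5).astype(np.int32);cv2.polylines(cr,[kk],True,(0,255,0),1)
    cv2.imwrite(f"pics/c_{n}.png",cr)
I=[cv2.imread(f"pics/c_{n}.png") for n in("cone","fish")]
cv2.imwrite("pics/cc.png",cv2.resize(np.hstack(I),None,fx=.8,fy=.8))
E
```

```text
cone [0.5388 0.2423] [0.5392 0.2414] 0.04 85
  blob [0.5452 0.2213] [0.5452 0.2213]
  widths [(0, 0), (14, 0), (29, 0), (45, 0), (59, 0), (75, 0), (90, 0), (105, 0), (119, 0), (135, 0), (150, 0), (165, 0)]
moth [0.5396 0.0892] [0.5394 0.0885] 0.04 87
  other view (array([0.53939605, 0.08778763]), np.float64(0.04005086399811151), 89)
  blob [0.5343 0.0685] [0.5568 0.091 ]
  widths [(0, 23), (14, 24), (29, 25), (45, 25), (59, 26), (75, 25), (90, 23), (105, 21), (119, 19), (135, 17), (150, 18), (165, 21)]
fish [ 0.5377 -0.0962] [ 0.537  -0.0965] 0.04 82
  blob [ 0.5435 -0.1068] [ 0.5435 -0.1068]
  widths [(0, 0), (14, 0), (29, 0), (45, 0), (59, 0), (75, 0), (90, 0), (105, 0), (119, 0), (135, 0), (150, 0), (165, 0)]
spare [ 0.5372 -0.2585] [ 0.5367 -0.2594] 0.0402 64
```

View pics/cc.png

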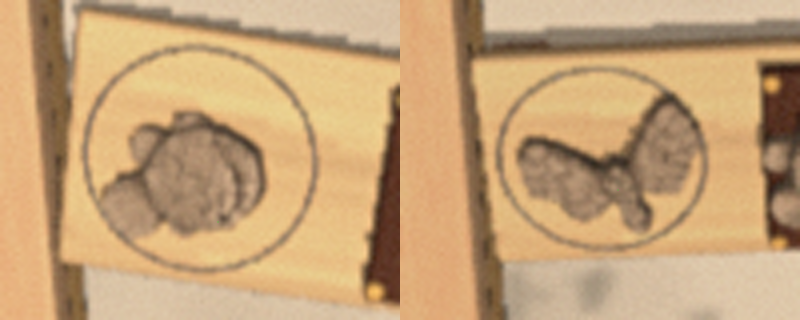

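Fish: tail at lower left with its body in the middle. Moth: wings left and right with the tail pointing down. Ring radii all fit at 40 mm. I'll take a nadir close-up of each piece and use brightness for the mask.

```bash
cat > p.py <<'E'
from m import *
RING={"cone":(.5392,.2414),"moth":(.5394,.0883),"fish":(.5370,-.0965),"spare":(.5367,-.2594)}
def blob(c,ctr,z,R_=.045,thr=.78,k=5):
    """darker-than-board blob round ctr; contour on plane z"""
    V=cv2.GaussianBlur(c["color"],(3,3),0)[...,0].astype(int)
    th=np.linspace(0,2*np.pi,60)
    ring=proj(c,np.c_[ctr[0]+R_*np.cos(th),ctr[1]+R_*np.sin(th),np.full(60,.018)])
    m=np.zeros(V.shape,np.uint8);cv2.fillPoly(m,[ring.round().astype(np.int32)],1)
    ref=np.percentile(V[m>0],85)
    b=((V<thr*ref)&(m>0)).astype(np.uint8)
    b=cv2.morphologyEx(b,cv2.MORPH_OPEN,cv2.getStructuringElement(cv2.MORPH_ELLIPSE,(k,k)))
    cs,_=cv2.findContours(b,cv2.RETR_EXTERNAL,cv2.CHAIN_APPROX_NONE)
    kk=max(cs,key=cv2.contourArea)[:,0].astype(float)
    return plane(c,kk,z)[:,:2],kk
def box(w,yaw):
    e=np.array([[np.cos(yaw),np.sin(yaw)],[-np.sin(yaw),np.cos(yaw)]])
    q=w@e.T;lo,hi=q.min(0),q.max(0);return (hi-lo),e.T@((lo+hi)/2),e
def locate(w,kind):
    ang,off=(115,(2,4)) if kind=="fish" else (30,(-6,-7))
    a=np.radians(np.arange(0,180,3));ws=[span(w,t)[1]-span(w,t)[0] for t in a]
    print(kind,"widths",[(int(round(np.degrees(t))),round(x*1e3)) for t,x in zip(a,ws)][::2])
    phi=a[int(np.argmin(ws))];out=[]
    for yaw in(phi-np.radians(ang),phi-np.radians(ang)+np.pi):
        d,o,e=box(w,yaw);s=span(w,phi);n=np.array([np.cos(phi),np.sin(phi)])
        mid=(s[0]+s[1])/2   # centre along closing line
        print(" yaw",round(np.degrees(yaw)),"box mm",(d*1e3).round(1),"origin",o.round(4),"grip offset along n: measured %.1f, expected %.1f"%((mid-n@o)*1e3,(np.array(off)@e@n)))
        out.append((yaw,o))
    return phi,out
E
python3 - <<'E'
from p import *
import pickle
out={}
for n in("cone","moth","fish"):
    x,y=RING[n];move_pose([x,y-.0855,.18],down(0));c=wcam("wrist");out[n]=c
    print(n,[ (a.round(4),round(b,4),k) for a,b,k in boards(c,[RING[n]])])
    w,k=blob(c,RING[n],.018+(.004 if n!="moth" else 0))
    if n!="moth":locate(w,"fish" if n=="cone" else "moth")
    else: print("cone blob",w.min(0).round(4),w.max(0).round(4))
    X,Y=proj(c,[x,y,.018])[0].round().astype(int);y0=max(0,Y-60);cr=c["color"][y0:Y+60,X-60:X+60,::-1].copy()
    cr=cv2.resize(cr,None,fx=3,fy=3);cv2.polylines(cr,[((k-[X-60,y0]+.5)*3).astype(np.int32)],True,(0,255,0),1)
    cr=cv2.copyMakeBorder(cr,0,360-cr.shape[0],0,0,cv2.BORDER_CONSTANT)
    out[n]["cr"]=cr
pickle.dump(out,open("v2.pkl","wb"))
cv2.imwrite("pics/cc2.png",cv2.resize(np.hstack([out[n]["cr"] for n in out]),None,fx=.74,fy=.74));print(current_time_s())
E
```

```text
cone [(array([0.5392, 0.2418]), np.float64(0.0401), 85)]
fish widths [(0, 51), (6, 52), (12, 53), (18, 53), (24, 52), (30, 51), (36, 50), (42, 48), (48, 45), (54, 45), (60, 44), (66, 43), (72, 43), (78, 42), (84, 42), (90, 41), (96, 42), (102, 42), (108, 43), (114, 43), (120, 44), (126, 45), (132, 45), (138, 44), (144, 43), (150, 44), (156, 45), (162, 46), (168, 47), (174, 49)]
 yaw -25 box mm [44.8 43.4] origin [0.5347 0.2383] grip offset along n: measured 0.0, expected 2.8
 yaw 155 box mm [44.8 43.4] origin [0.5347 0.2383] grip offset along n: measured 0.0, expected -2.8
moth [(array([0.5396, 0.0889]), np.float64(0.0401), 85)]
cone blob [0.5307 0.0739] [0.5581 0.0965]
fish [(array([ 0.5375, -0.0952]), np.float64(0.0401), 78)]
moth widths [(0, 72), (6, 72), (12, 72), (18, 72), (24, 73), (30, 73), (36, 72), (42, 70), (48, 69), (54, 66), (60, 64), (66, 62), (72, 61), (78, 60), (84, 60), (90, 59), (96, 57), (102, 55), (108, 53), (114, 54), (120, 56), (126, 58), (132, 60), (138, 61), (144, 61), (150, 62), (156, 64), (162, 67), (168, 69), (174, 71)]
 yaw 78 box mm [60.5 69.4] origin [ 0.5404 -0.0911] grip offset along n: measured -8.4, expected -8.7
 yaw 258 box mm [60.5 69.4] origin [ 0.5404 -0.0911] grip offset along n: measured -8.4, expected 8.7
4.1167
```

View pics/cc2.png

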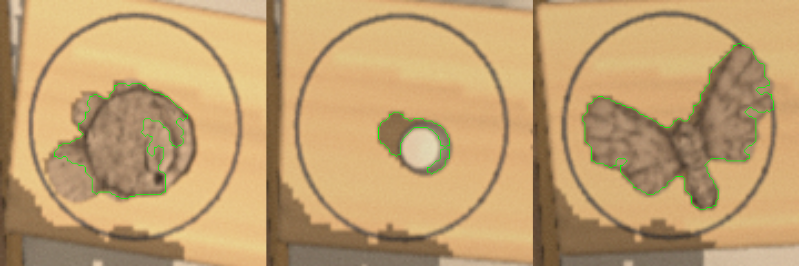

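The moth contour is clean: yaw about 78°, and its offset along the grip line matches. The fish mask misses the lighter fin and tail parts, so I'll use relative saturation instead. The cone's white top disc is at about (420,149).

```bash
cat >> p.py <<'E'
def satblob(c,ctr,z,R_=.045,f=.8,k=5):
    im=cv2.GaussianBlur(c["color"],(3,3),0)
    S=cv2.cvtColor(im,cv2.COLOR_RGB2HSV)[...,1].astype(float)
    th=np.linspace(0,2*np.pi,60)
    ring=proj(c,np.c_[ctr[0]+R_*np.cos(th),ctr[1]+R_*np.sin(th),np.full(60,.018)])
    m=np.zeros(S.shape,np.uint8);cv2.fillPoly(m,[ring.round().astype(np.int32)],1)
    b=((S<f*np.percentile(S[m>0],70))&(m>0)).astype(np.uint8)
    b=cv2.morphologyEx(b,cv2.MORPH_OPEN,cv2.getStructuringElement(cv2.MORPH_ELLIPSE,(k,k)))
    cs,_=cv2.findContours(b,cv2.RETR_EXTERNAL,cv2.CHAIN_APPROX_NONE)
    kk=max(cs,key=cv2.contourArea)[:,0].astype(float)
    return plane(c,kk,z)[:,:2],kk
E
python3 - <<'E'
from p import *
import pickle
v=pickle.load(open("v2.pkl","rb"))
c=v["cone"];w,k=satblob(c,RING["cone"],.025,.041);phi,o=locate(w,"fish")
b=box(w,np.radians(-25));cr=[]
for n in("cone","moth"):
    f=.8 if n=="cone" else .62
    c=v[n];w,k=satblob(c,RING[n],.025 if n=="cone" else .018,.041,f)
    x,y=RING[n]
    X,Y=proj(c,[x,y,.018])[0].round().astype(int);y0=max(0,Y-60);im=c["color"][y0:Y+60,X-60:X+60,::-1].copy()
    im=cv2.resize(im,None,fx=3,fy=3);cv2.polylines(im,[((k-[X-60,y0]+.5)*3).astype(np.int32)],True,(0,255,0),1)
    cr.append(cv2.copyMakeBorder(im,0,360-im.shape[0],0,0,cv2.BORDER_CONSTANT))
c=v["moth"];S=cv2.cvtColor(c["color"],cv2.COLOR_RGB2HSV);X,Y=proj(c,[*RING["moth"],.018])[0].round().astype(int)
m=((S[...,1]<60)&(S[...,2]>170)).astype(np.uint8);sub=np.zeros_like(m);sub[max(0,Y-35):Y+35,X-35:X+35]=m[max(0,Y-35):Y+35,X-35:X+35]
cs,_=cv2.findContours(sub,cv2.RETR_EXTERNAL,cv2.CHAIN_APPROX_NONE);kk=max(cs,key=cv2.contourArea)
(cx,cy),r=cv2.minEnclosingCircle(kk);P=plane(c,[[cx,cy],[cx+r,cy]],.057);print("top px",cx-X+60,cy-max(0,Y-60),r,P.round(4),"foot blob",w.min(0),w.max(0))
cv2.imwrite("pics/cc3.png",np.hstack(cr))
E
```

```text
Traceback (most recent call last):
  File "p.py", line 38, in satblob
    kk=max(cs,key=cv2.contourArea)[:,0].astype(float)
       ~~~^^^^^^^^^^^^^^^^^^^^^^^^
ValueError: max() iterable argument is empty
```

```bash
cat > q.py <<'E'
from p import *
import pickle
v=pickle.load(open("v2.pkl","rb"))
c=v["cone"];S=cv2.cvtColor(c["color"],cv2.COLOR_RGB2HSV);x,y=RING["cone"];
for P in((x-.02,y-.018),(x-.005,y),(x+.012,y-.01),(x+.03,y),(x,y+.03)):
    u=proj(c,[*P,.02])[0].round().astype(int);print(u,S[u[1],u[0]],c["color"][u[1],u[0]])
E
python3 q.py
```

```text
[231 101] [ 15  91 169] [169 138 109]
[248  79] [ 15  92 150] [150 123  96]
[268  91] [ 15  87 211] [211 175 139]
[290  79] [ 17 111 227] [227 184 128]
[254  40] [ 20 101 234] [234 202 141]
```

```bash
cat > q.py <<'E'
from p import *
import pickle
v=pickle.load(open("v2.pkl","rb"))
cr=[]
def crop(c,n,k):
    X,Y=proj(c,[*RING[n],.018])[0].round().astype(int);y0=max(0,Y-60);im=c["color"][y0:Y+60,X-60:X+60,::-1].copy()
    im=cv2.resize(im,None,fx=3,fy=3);cv2.polylines(im,[((k-[X-60,y0]+.5)*3).astype(np.int32)],True,(0,255,0),1)
    return cv2.copyMakeBorder(im,0,360-im.shape[0],0,0,cv2.BORDER_CONSTANT)
c=v["cone"];w,k=blob(c,RING["cone"],.025,.0385,.9,3);phi,o=locate(w,"fish");cr.append(crop(c,"cone",k))
c=v["moth"];S=cv2.cvtColor(c["color"],cv2.COLOR_RGB2HSV);X,Y=proj(c,[*RING["moth"],.018])[0].round().astype(int)
m=((S[...,1]<70)&(S[...,2]>100)).astype(np.uint8);sub=np.zeros_like(m);a=slice(max(0,Y-35),Y+35),slice(X-35,X+35);sub[a]=m[a]
cs,_=cv2.findContours(sub,cv2.RETR_EXTERNAL,cv2.CHAIN_APPROX_NONE);kk=max(cs,key=cv2.contourArea)[:,0]
(cx,cy),r=cv2.minEnclosingCircle(kk);P=plane(c,[[cx,cy],[cx+r,cy]],.057);print("cone",r,P.round(4));cr.append(crop(c,"moth",kk.astype(float)))
cv2.imwrite("pics/cc3.png",np.hstack(cr))
c=v["fish"];w,k=blob(c,RING["fish"],.028);locate(w,"moth")
E
python3 q.py
```

```text
fish widths [(0, 58), (6, 59), (12, 60), (18, 60), (24, 60), (30, 59), (36, 58), (42, 57), (48, 55), (54, 54), (60, 52), (66, 50), (72, 49), (78, 47), (84, 45), (90, 43), (96, 43), (102, 43), (108, 44), (114, 45), (120, 46), (126, 47), (132, 48), (138, 49), (144, 50), (150, 50), (156, 52), (162, 54), (168, 56), (174, 58)]
 yaw -25 box mm [51.9 50.5] origin [0.5349 0.2348] grip offset along n: measured 3.5, expected 2.8
 yaw 155 box mm [51.9 50.5] origin [0.5349 0.2348] grip offset along n: measured 3.5, expected -2.8
cone 11.099527359008789 [[0.5474 0.0844 0.057 ]
 [0.5556 0.0843 0.057 ]]
moth widths [(0, 70), (6, 70), (12, 71), (18, 71), (24, 71), (30, 71), (36, 71), (42, 69), (48, 67), (54, 65), (60, 63), (66, 61), (72, 60), (78, 59), (84, 59), (90, 58), (96, 56), (102, 54), (108, 52), (114, 53), (120, 55), (126, 57), (132, 58), (138, 59), (144, 60), (150, 61), (156, 63), (162, 66), (168, 68), (174, 69)]
 yaw 78 box mm [59.2 68. ] origin [ 0.5403 -0.0912] grip offset along n: measured -8.3, expected -8.7
 yaw 258 box mm [59.2 68. ] origin [ 0.5403 -0.0912] grip offset along n: measured -8.3, expected 8.7
```

View pics/cc3.png

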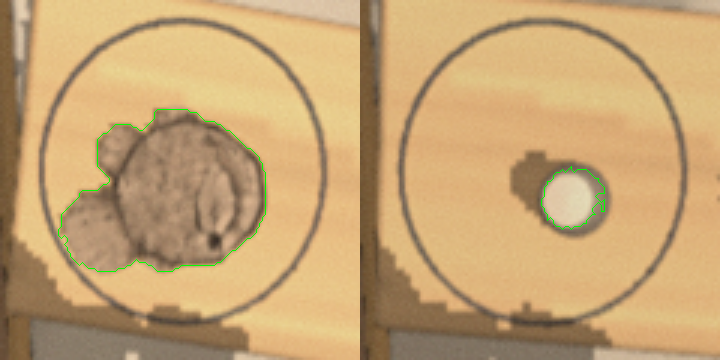

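The fish outline is now complete (yaw about -22°, box 52 x 50 mm). The cone's top disc is centred at crop pixel (568,199), over its foot at (570,201). I'll get the cone's position from rays at both heights and from the earlier w1 view.

```bash
python3 - <<'E'
from p import *
import pickle
v=pickle.load(open("v2.pkl","rb"));c=v["moth"]
X,Y=proj(c,[*RING["moth"],.018])[0].round().astype(int);y0=max(0,Y-60);print(X,Y,c["W"][:3,3],current_tool_rot())
t=np.array([[(568-360)/3+X-60,199/3+y0],[(570-360)/3+X-60,201/3+y0]]);print(t,plane(c,t[:1],.057),plane(c,t[1:],.018))
u=pickle.load(open("v.pkl","rb"))
print(tri(c,t[:1],u[1],np.array([[331,423]])/1.5),tri(c,t[:1],u[0],np.array([[324,240]])/1.5))
E
```

```text
255 78 [0.54066091 0.08867142 0.31683053] [-3.90565314e-04  7.05732059e-01  7.08478059e-01  9.73582772e-04]
[[264.33333333  84.33333333]
 [265.          85.        ]] [[0.5463585  0.08417176 0.057     ]] [[0.54778867 0.08295584 0.018     ]]
(array([0.54667913, 0.0840763 , 0.05527131]), np.float64(0.0005802475781052394)) (array([0.54651588, 0.0840407 , 0.04724304]), np.float64(0.00013614659683257167))
```

```bash
cat >> p.py <<'E'
def go(xy,z,phi,zc=.13):
    """over at clearance height, then straight down"""
    p=current_tool_pos()
    if p[2]<zc-.005: move_linear([p[0],p[1],zc],vel=.15)
    move_pose([*xy,zc],down(np.radians(phi)))
    move_linear([*xy,z+.02],vel=.15);move_linear([*xy,z],vel=.04)
E
python3 - <<'E'
from p import *
for phi in(0,-85,-72):print(phi,[None if (q:=ik([*RING[n],.13],down(np.radians(phi)))) is None else q.round(2)[[0,5,6]] for n in RING])
grip(.050);go(RING["spare"],.05,0,.15)
for w in(.050,.042):
    grip(w);print(w,current_width(),move_linear([*RING["spare"],.015],vel=.03,f_stop=2.5),current_tool_pos()[2],current_wrist_force()[2])
    move_linear([*RING["spare"],.05],vel=.15)
grip(.045);go((.5467,.0838),.032,0)
grip(0.0,20);print("cone",current_width(),current_gripper_force(),current_time_s())
move_linear([.5467,.0838,.13]);print(current_width())
E
```

```text
0 [array([-0.4,  0.6, -0.7]), array([-0.14,  0.51, -0.48]), array([ 0.21,  0.52, -0.18]), array([0.51, 0.63, 0.1 ])]
-85 [array([-0.64,  0.6 , -1.67]), array([-0.36,  0.5 , -1.45]), array([ 0.  ,  0.49, -1.17]), array([ 0.29,  0.59, -0.94])]
-72 [array([-0.61,  0.59, -1.52]), array([-0.33,  0.49, -1.3 ]), array([ 0.03,  0.48, -1.02]), array([ 0.33,  0.59, -0.79])]
0.05 0.050090857054420526 True 0.023110289714218205 5.887354568861302
0.042 0.04188553860987065 True 0.024389297442144173 6.516880363225787
cone 0.017682323147643966 19.098082220298238 12.975
0.0173917564544081
```

```bash
python3 - <<'E'
from p import *
go(RING["spare"],.0325,0,.15);grip(.045);move_linear([*RING["spare"],.12])
# moth
o=np.array([.5403,-.0912]);yaw=np.radians(78)
e=np.array([[np.cos(yaw),-np.sin(yaw)],[np.sin(yaw),np.cos(yaw)]]);g=o+e@[-.006,-.007];print(g)
grip(.068);go(g,.0245,108-180);grip(.0,20);print("moth",current_width(),current_gripper_force())
move_linear([*g,.13]);print(current_width(),current_gripper_force(),current_time_s())
c=wcam("wrist");cv2.imwrite("pics/g1.png",c["color"][...,::-1])
E
```

```text
[ 0.54589956 -0.09852427]
moth 0.04817595285366124 20.392417220718926
0.04795619905991429 20.669213653768566 22.0917
```

View pics/g1.png

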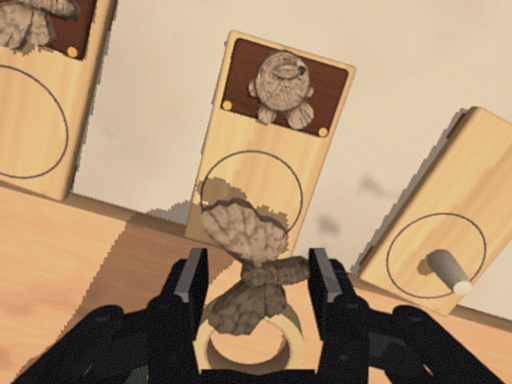

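The moth is held along its body, 48 mm wide. The cone stands in the spare ring at about (440,260). Place the moth on the moth board, then check from above.

```bash
python3 - <<'E'
from p import *
import pickle
d=np.array([.0056,-.0073])
t=np.array(RING["moth"])+d
go(t,.0250,108-180);grip(.068);move_linear([*t,.13])
x,y=RING["moth"];move_pose([x,y-.0855,.18],down(0));c=wcam("wrist")
w,k=blob(c,RING["moth"],.028);locate(w,"moth");print(boards(c,[RING["moth"]]))
# re-see fish (may be unchanged) from same method and the cone on the spare
x,y=RING["spare"];move_pose([x,y-.0855+.03,.20],down(0));c2=wcam("wrist")
cv2.imwrite("pics/p1.png",np.hstack([c["color"][:220,130:380,::-1],c2["color"][:220,130:380,::-1]]))
pickle.dump(c2,open("v3.pkl","wb"));print(current_time_s())
E
```

```text
moth widths [(0, 67), (6, 68), (12, 68), (18, 69), (24, 70), (30, 70), (36, 69), (42, 68), (48, 66), (54, 64), (60, 62), (66, 61), (72, 59), (78, 58), (84, 57), (90, 56), (96, 55), (102, 53), (108, 51), (114, 52), (120, 54), (126, 56), (132, 57), (138, 58), (144, 59), (150, 59), (156, 61), (162, 63), (168, 65), (174, 66)]
 yaw 78 box mm [57.8 64.7] origin [0.5381 0.0889] grip offset along n: measured -9.0, expected -8.7
 yaw 258 box mm [57.8 64.7] origin [0.5381 0.0889] grip offset along n: measured -9.0, expected 8.7
[(array([0.53954772, 0.08882741]), np.float64(0.04008665286632064), 81)]
27.65
```

View pics/p1.png

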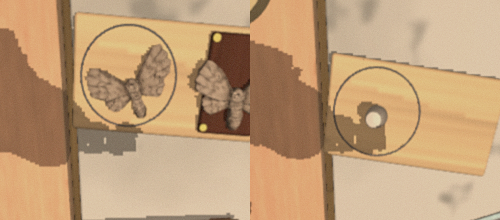

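The moth sits 1.5 mm from its ring centre. The cone stands in the spare ring (top at crop pixel (375,120)). Now the fish.

```bash
python3 - <<'E'
from p import *
import pickle
c2=pickle.load(open("v3.pkl","rb"));print("cone",plane(c2,[[255,120]],.057),boards(c2,[RING["spare"]]))
o=np.array([.5352,.2350]);d=R.from_euler("z",-20,degrees=True).as_matrix()[:2,:2]@[.002,.004];g=o+d;print(g)
grip(.062);go(g,.0270,95-180,.15);grip(0,20);print("fish",current_width(),current_gripper_force())
move_linear([*g,.16]);print(current_width())
t=np.array([.5373,-.0960])+d
go(t,.0275,95-180,.15);grip(.062);move_linear([*t,.13])
x,y=.5373,-.096;move_pose([x,y-.0855,.18],down(0));c=wcam("wrist")
print(boards(c,[(x,y)]));w,k=blob(c,(x,y),.028,.0385,.9,3);locate(w,"fish")
cv2.imwrite("pics/p2.png",c["color"][:220,100:400,::-1]);print(current_time_s())
E
```

```text
cone [[ 0.53581595 -0.2594127   0.057     ]] [(array([ 0.53682163, -0.25732108]), np.float64(0.040037881761048714), 86)]
[0.53844747 0.23807473]
fish 0.039787159289655094 20.102803890622454
0.039831021495453846
[(array([ 0.53748064, -0.09521276]), np.float64(0.040100965526976805), 88)]
fish widths [(0, 58), (6, 59), (12, 59), (18, 59), (24, 59), (30, 58), (36, 57), (42, 56), (48, 54), (54, 52), (60, 51), (66, 49), (72, 49), (78, 48), (84, 46), (90, 44), (96, 44), (102, 44), (108, 44), (114, 45), (120, 47), (126, 47), (132, 48), (138, 49), (144, 49), (150, 50), (156, 53), (162, 55), (168, 57), (174, 58)]
 yaw -16 box mm [55.6 48.7] origin [ 0.5363 -0.0945] grip offset along n: measured 2.1, expected 2.8
 yaw 164 box mm [55.6 48.7] origin [ 0.5363 -0.0945] grip offset along n: measured 2.1, expected -2.8
37.7583
```

View pics/p2.png

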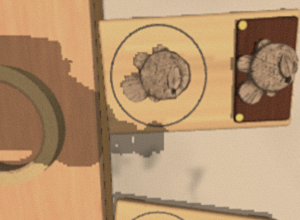

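The fish lies centred in its own ring at (157,75), within about 1.5 mm. The cone is last.

```bash
python3 - <<'E'
from p import *
g=(.5364,-.2590);grip(.045);go(g,.032,0,.15);grip(0,20);print("cone",current_width())
move_linear([*g,.15]);print(current_width())
t=(.5392,.2416);go(t,.0325,0,.15);grip(.045);move_linear([*t,.13])
x,y=t;move_pose([x,y-.0855,.18],down(0));c=wcam("wrist");print(boards(c,[t]),proj(c,[*t,.057]))
move_pose([.6,.1,.33],down(0));c1=wcam("wrist");move_pose([.625,0,.33],down(0))
cv2.imwrite("pics/p3.png",np.hstack([c["color"][:,130:390,::-1],c1["color"][...,::-1]]))
print(current_time_s())
E
```

```text
cone 0.017229342399754318
0.017705903756418628
[(array([0.53932494, 0.24173204]), np.float64(0.04013682151490319), 88)] [[257.21248263  75.82075883]]
47.4667
```

View pics/p3.png

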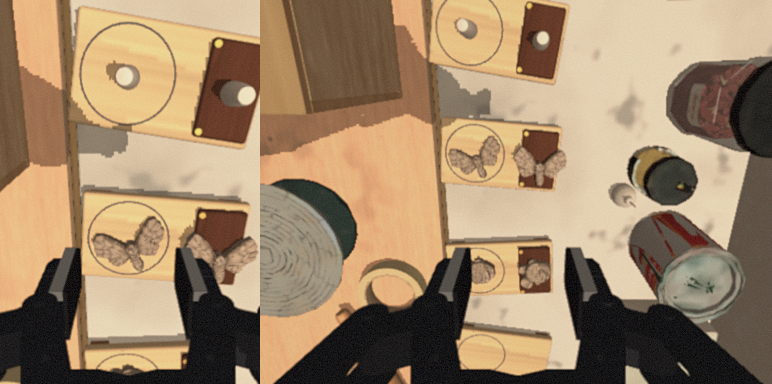

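The cone stands upright in its ring at (127,76), where the ring centre should appear. The moth and fish are in place, the spare ring is empty, and the tape and bulb have not moved.

```bash
python3 -c "
from workcell import *
hold(.5);print(finish_job())"
```

```text
the job is handed in; nothing more can be done
None
```

The job is handed in: fish, moth and cone each stand within about 2 mm of the middle of their own board's ring, the spare ring is empty, the tape roll and bulb were left alone, and it took about 48 s of the 117 s allowed.

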